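# Lift the lens mount's split retaining ring with the pick

### The job

Two lens mounts stand on the repair bench: take the slim pick lying in line with them (not the screwdriver farther out), put its tip into the slot of the larger mount under the wide end of the split retaining ring, and lift that end out of its groove until the ring stands open at a slant of 20 degrees or more. Then draw the pick out, leaving the ring open, and lay the pick back down flat on the bench.

Things in the scene. Friction and masses are not known exactly. Their poses are not given: they have to be found in the camera images.
- pick_grip (a point): Handle centre of the loose pick (about 60 g), half-way up, 11 mm above the bench it lies flat on. Black straight handle 90 long, 18 wide, 22 high; then a slim steel shaft 6 thick (12 for the first 8 mm) at this same height; 160 over all. x axis along the pick from handle to tip, z up. Grip here from above across the 18 mm. (A screwdriver lies there too: not the pick.)
- pick_tip (a point): Foremost point of the pick's flat steel tip (6 wide, 4 high, 26 long), 115 mm ahead (+x) of pick_grip and at the same height; same axes. It goes level along ring_end's +x into the slot, handle outside, to end under the ear at ring_end's point or up to 8 mm farther in, then lifts straight up.
- ring_end (a point): Middle of the underside of the ring's wide free end (ear, 14 long in x, 16 wide in y, 3 thick); rises with the ring. Ring home: 53 mm above the bench, x axis level, from the ear inward to the hinge 72 mm ahead, z up. Under the ear a slot in the mount's wall, centred on x, open outside: 40 wide there, 22 inside, floor 17 below the ear, from 8 mm outside this point to 12 inside.
- mount_ring (a joint): Opening angle of the dark steel split ring (76 mm diameter) set inside the rim of the LARGER lens mount (aluminium, 90 diameter, foot 100, 57 high, fixed; the other is 63 in diameter). Captive stiff hinge opposite the split: 0 = home in its groove, grows as the ear is lifted, to 1.2 rad; about 1.5 N up at the ear moves it, and it stays where left.
Not all that is in view belongs to the job. Leave any pink look-alike of the part that bears pick_grip alone.

How it is judged:
By the outcome, as a careful person would: the job done as asked, in the order asked, and still so for the second after the job is handed in, with the robot touching nothing.
It also fails if it takes over 51 s, if anything falls off the work surface, if the arm or the gripper's body presses on something with over 40 N, if the wrist force passes 120 N, or if a joint passes its speed limit or range.

### The arm

A 6-joint arm with a two-finger parallel gripper is mounted at the origin on the work surface. World frame = base frame: x ahead of the robot, y to its left, z up, the work surface at z = 0. Lengths are in mm, angles in rad, forces in N, time in s.
With the tool pointing down it reaches from about 225 to 725 mm from the base axis. Payload 3.1 kg.
Tool frame: the origin (TCP) lies midway between the tips of the shut fingers; the grasp point (between the pads) lies 19 mm behind it; z points along the fingers, y is the direction in which the jaws open and shut (so a half turn about z gives the same grasp; the last joint's range is limited). The gripper opens to 85 mm and grips with 20 to 120 N. Pads are 22 mm wide; open, the fingers measure 114 mm over their backs; the gripper's body (76 mm by 85 mm) begins 54 mm behind the grasp point. The pads swing forward as they close: fully open they stand 13 mm farther back than shut.
Start: joints at [1.041, 0.048, 0.099, 1.622, 0, 1.443], TCP at [205.321, 483.178, 231.312] pointing down, gripper open.
Joint ranges: [-2.91, 2.91], [-0.99, 1.94], [-1.21, 1.42], [-2.12, 2.29], [-1.49, 1.47], [-3.14, 3.14]. Speed limits (rad/s): [2.79, 2.79, 3.14, 3.14, 3.14, 3.14].

### API

Orientations are given as a unit quaternion [w, x, y, z].
In Python, from workcell import manip gives the robot as it stands.
- The arm moves only by the tool carry_out, never from a script. Its argument "targets" is a list of rows, each an object with "hand": the opening, from 0 (shut) to 1 (fully open); "delta_pos": the shift along the tool's x, y, z in m, a list of three; "twist": the turn about the tool's z in degrees. In form: [{"hand": hand, "delta_pos": [dx, dy, dz], "twist": twist}, ...]. A call has exactly 10 rows; each row shifts and turns the pose as measured when the row begins, along the tool's axes as they then stand; what a row does not reach is not made up. A row lasts 1/8 s, in which the tool goes at most 62.5 mm and 10.7 degrees, less where a joint would pass 70% of its speed; a pose out of reach is approached as far as the arm can. A call with a gripper value outside its range is refused whole. The fingers move at their own pace and stop on an object; "force" is the grip in N (left out, the last holds). Time passes only in rows, so rows that do not move let the fingers close, or fill a call up. It gives the time, the measured TCP pose, the force and the opening at its end, in the units of the state.
- manip.sense(): the state, without advancing time (a new reading comes with each control period).
- manip.capture(name): name is "scene" or "side" or "wrist"; returns (picture, depth): 420x560x3 uint8, red, green, blue; 420x560 float32, mm along the optical axis (not along the pixel's ray), 0 where there is no reading.
- manip.camera_model(name): a dict with "camera_matrix" (3x3 intrinsics, pixels), "eye" and "orientation" of the camera in the world; the wrist camera has in their place "tool_from_camera" (4x4, takes a point from camera to tool coordinates, whose origin is the TCP and whose axes are the flange's). Camera axes: x right, y up, looking along -z (the intrinsics and any distortion apply to the point x, -y, -z); pixel columns grow to the right and rows downward; lengths in mm; the calibration is good to about 2 mm. A picture is of the moment at which its call begins: read the wrist's pose just before it. camera_model takes no time and is no camera call.
- manip.finish_job(): hands the job in, once; it reports no verdict.
The state is a dict: "time_s": time; "joints": joint angles; "qd": joint speeds; "joint_efforts": joint torques, N m; "ee_pos": TCP position; "eef_rot": TCP orientation; "contact_force": force on the tool from outside, world axes, zero at the start; "torque": the same for the moment, N m; "width": finger opening in mm.
Only numpy, scipy, OpenCV 4.12 (cv2) and the standard library are available. Lean on these libraries where they do the work, as an engineer would, in place of code of your own. Each camera call takes 0.05 s, during which the arm holds its last target. There are 200 camera calls.

## Working session

There is one attempt and no reset: what is moved stays moved. The work goes in short steps, Python scripts to look and compute and a tool call to move; the robot and the scene stay as the last step left them, time stands still between calls to the robot, and variables do not carry over. Pictures are saved under pics/ and viewed, about 8 in all and at most 12, crops included, and the job is handed in when it is done.

Besides the shell and the picture viewer there is one more tool, called after "Call:" in YAML: its name, and indented under it one key for each argument. carry_out: Moves the arm, as the interface text tells. Its arguments: {"type":"object","properties":{"targets":{"type":"array"},"force":{"type":"number"}},"required":["targets"]}

```bash
mkdir -p pics
cat > h.py <<'E'
import numpy as np, cv2
from workcell import manip
from scipy.spatial.transform import Rotation as R
def rot(q): return R.from_quat([q[1],q[2],q[3],q[0]]).as_matrix()
def cam(n,s=None):
    m=manip.camera_model(n); K=np.array(m["camera_matrix"])
    if n=="wrist":
        s=s or manip.sense(); T=np.array(m["tool_from_camera"]); Rt=rot(s["eef_rot"])
        return K,Rt@T[:3,:3],Rt@T[:3,3]+np.array(s["ee_pos"])
    o=np.array(m["orientation"]); Rc=rot(o) if o.size==4 else o
    return K,Rc,np.array(m["eye"])
def plane(c,uv,z):
    K,Rc,e=c; u=np.atleast_2d(np.array(uv,float))
    d=np.c_[(u[:,0]-K[0,2])/K[0,0],-(u[:,1]-K[1,2])/K[1,1],-np.ones(len(u))]@Rc.T
    return e+d*((z-e[2])/d[:,2])[:,None]
def cloud(c,dep):
    K,Rc,e=c; v,u=np.mgrid[:dep.shape[0],:dep.shape[1]]
    p=np.stack([(u-K[0,2])/K[0,0]*dep,-(v-K[1,2])/K[1,1]*dep,-dep],-1)
    return p@Rc.T+e
E
python3 - <<'E'
from h import *
s=manip.sense();print(s)
for n in("scene","side","wrist"):
    m=manip.camera_model(n);print(n,m)
    p,d=manip.capture(n);np.savez(f"pics/{n}0.npz",p=p,d=d);cv2.imwrite(f"pics/{n}0.png",p[:,:,::-1])
E
```

```text
{'time_s': 0.0, 'joints': array([1.04121411e+00, 4.87226364e-02, 9.75801286e-02, 1.62199405e+00,
       8.38155888e-08, 1.44300463e+00]), 'qd': array([-1.23988791e-03,  6.98937426e-04, -1.62564456e-03, -3.12123037e-04,
        4.37639029e-04,  6.73262051e-05]), 'joint_efforts': array([-9.14347929e-04, -3.38781309e+01,  3.20015824e+01,  2.02962424e-02,
       -1.18210755e-04, -4.93665013e-06]), 'ee_pos': array([205.00501408, 482.6528017 , 230.12290435]), 'eef_rot': array([-3.77753397e-04,  1.99546530e-01,  9.79887653e-01, -1.10746159e-03]), 'contact_force': array([ 0.4203381 , -0.53456315, -0.46437264]), 'torque': array([ 0.01586293, -0.00322606,  0.01208275]), 'width': 85.44923241426723}
scene {'camera_matrix': array([[382.6818182 ,   0.        , 280.76108127],
       [  0.        , 382.6818182 , 212.77891345],
       [  0.        ,   0.        ,   1.        ]]), 'eye': array([1146.93394981,   51.92433855,  452.82458449]), 'orientation': array([0.60328942, 0.3193063 , 0.33016448, 0.65197913])}
side {'camera_matrix': array([[411.73236863,   0.        , 272.6770902 ],
       [  0.        , 411.73236863, 209.17632184],
       [  0.        ,   0.        ,   1.        ]]), 'eye': array([ 342.25808692, -667.19254325,  489.46945197]), 'orientation': array([ 0.84582775,  0.49995925, -0.08811555, -0.16386525])}
wrist {'camera_matrix': array([[335.88147414,   0.        , 277.74668534],
       [  0.        , 335.88147414, 208.46846365],
       [  0.        ,   0.        ,   1.        ]]), 'tool_from_camera': array([[-1.03523669e-03,  9.57444846e-01,  2.88614439e-01,
         7.42655083e+01],
       [ 9.99998818e-01,  6.62968426e-04,  1.38759434e-03,
        -1.24554839e+00],
       [ 1.13720279e-03,  2.88615534e-01, -9.57444401e-01,
        -1.43714974e+02],
       [ 0.00000000e+00,  0.00000000e+00,  0.00000000e+00,
         1.00000000e+00]])}
```

View pics/scene0.png

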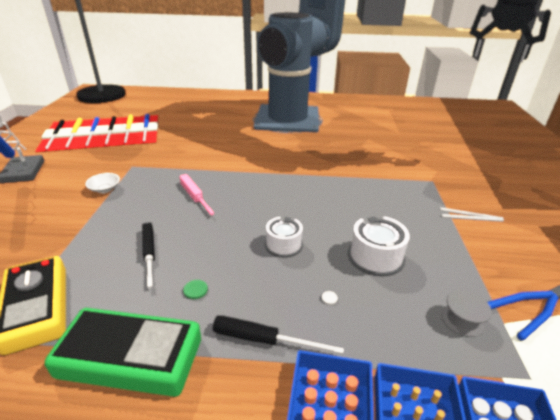

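View pics/side0.png

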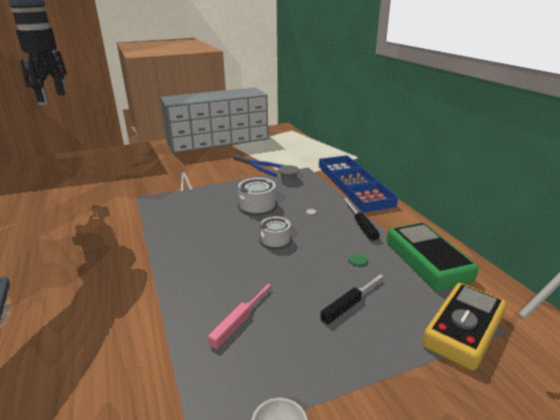

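Candidates for the pick, in scene pixels: the black tool at (148,255), the black tool at (265,333), which is farther out, and the pink look-alike at (195,195). The mounts are at (380,245), the larger, and (285,235). Next I'll measure all of these.

Run:
```python
from h import *
for n in("scene","side"):
    f=np.load(f"pics/{n}0.npz");p,d=f["p"],f["d"];c=cam(n);P=cloud(c,d)
    hsv=cv2.cvtColor(p,cv2.COLOR_RGB2HSV)
    ok=(d>0)
    box=lambda P:(P[...,0]>150)&(P[...,0]<900)&(P[...,1]>-450)&(P[...,1]<400)
    # things above the bench
    m=(ok&box(P)&(P[...,2]>6)&(P[...,2]<90)).astype(np.uint8)
    m=cv2.morphologyEx(m,cv2.MORPH_OPEN,np.ones((2,2)))
    k,l,st,ce=cv2.connectedComponentsWithStats(m)
    print(n)
    for i in range(1,k):
        if st[i,4]<60: continue
        q=P[l==i]; (cx,cy),(w,h),a=cv2.minAreaRect(q[:,:2].astype(np.float32))
        print(ce[i].round(),st[i,4],"ctr",round(cx),round(cy),"wh",round(w),round(h),round(a),"z",np.percentile(q[:,2],[50,98]).round(), "col",np.median(p[l==i],0))
f=np.load("pics/scene0.npz")["p"][150:370,60:500];g=np.load("pics/side0.npz")["p"][150:340,180:420]
cv2.imwrite("pics/c1.png",np.vstack([cv2.resize(f[60:150,60:400,::-1],(748,198),interpolation=3),cv2.resize(g[:,:,::-1],None,fx=748/240,fy=2.1)])[:600])
```

```text
scene
[131. 133.] 66 ctr 188 -431 wh 39 85 80 z [ 7. 14.] col [235.  194.5 177. ]
[103. 183.] 456 ctr 790 -186 wh 856 66 29 z [15. 23.] col [241. 237. 232.]
[194. 191.] 358 ctr 760 -62 wh 805 53 20 z [19. 24.] col [250. 167. 196.]
[284. 237.] 1187 ctr 838 25 wh 67 616 89 z [36. 44.] col [195. 188. 187.]
[380. 246.] 2718 ctr 832 119 wh 98 638 70 z [51. 59.] col [185.5 179.  177. ]
[149. 249.] 552 ctr 865 -100 wh 641 26 26 z [21. 24.] col [50. 49. 49.]
[ 88. 329.] 13512 ctr 891 -129 wh 594 201 54 z [41. 45.] col [ 81. 155.  68.]
[196. 289.] 337 ctr 936 -36 wh 456 36 18 z [ 8. 10.] col [ 96. 187. 115.]
[473. 309.] 1665 ctr 905 198 wh 78 559 51 z [35. 37.] col [156. 152. 152.]
[330. 297.] 125 ctr 736 107 wh 21 21 88 z [7. 9.] col [249. 247. 244.]
[259. 333.] 1541 ctr 949 76 wh 361 168 18 z [20. 27.] col [37. 36. 37.]
[528. 331.] 220 ctr 777 386 wh 10 44 38 z [12. 15.] col [ 53.  109.  214.5]
[338. 365.] 1110 ctr 993 99 wh 98 314 85 z [20. 30.] col [ 29.  62. 135.]
[463. 386.] 2821 ctr 953 168 wh 150 427 40 z [20. 30.] col [ 27.  59. 131.]
[295. 379.] 63 ctr 881 60 wh 3 40 84 z [22. 31.] 
[... 721 characters left out ...]
12.] col [245. 242. 238.]
side
[352. 189.] 813 ctr 684 -192 wh 1161 156 62 z [17. 28.] col [33. 55. 96.]
[289. 173.] 269 ctr 584 -148 wh 1144 68 68 z [31. 35.] col [82. 81. 88.]
[257. 196.] 1124 ctr 488 -172 wh 1029 89 69 z [44. 57.] col [129. 126. 124.]
[366. 225.] 394 ctr 626 -293 wh 936 79 58 z [19. 26.] col [35. 35. 35.]
[276. 232.] 777 ctr 479 -282 wh 816 62 66 z [34. 42.] col [128. 125. 123.]
[451. 296.] 7913 ctr 676 -425 wh 798 209 51 z [37. 44.] col [ 63. 100.  54.]
[346. 303.] 743 ctr 514 -389 wh 649 88 51 z [17. 23.] col [33. 33. 33.]
[234. 322.] 856 ctr 400 -373 wh 592 97 70 z [18. 23.] col [153.  94. 103.]
[280. 411.] 859 ctr 393 -499 wh 345 66 62 z [16. 23.] col [164. 160. 154.]
```

View pics/c1.png

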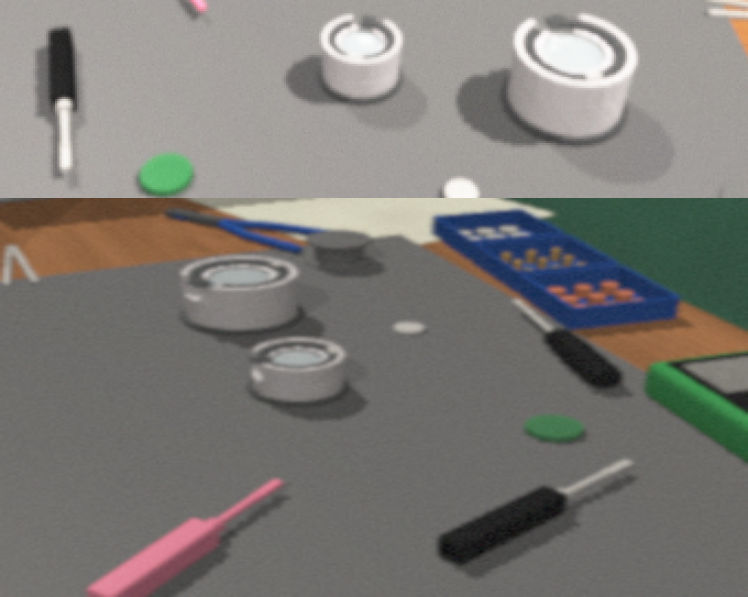

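The crop shows three tools. The slim black tool at scene (148,255) / side (346,303) is level with the two mounts. The screwdriver, with its bulged handle, lies farther out at scene (260,333). The pink look-alike is at (195,195). I choose the one at (148,255). The slot of the larger mount faces the robot, near scene (375,220).

Run:
```python
from h import *
rois={"scene":{"tool":(130,215,175,295),"big":(345,205,415,275),"small":(260,210,308,258)},
"side":{"tool":(315,270,390,325),"big":(232,175,285,216),"small":(255,214,297,250)}}
for n in rois:
    f=np.load(f"pics/{n}0.npz");p,d=f["p"],f["d"];c=cam(n);P=cloud(c,d)
    v=p.max(2)
    for k,(x0,y0,x1,y1) in rois[n].items():
        m=np.zeros(d.shape,bool);m[y0:y1,x0:x1]=1
        if k=="tool":
            h=m&(v<75); h=cv2.morphologyEx(h.astype(np.uint8),cv2.MORPH_OPEN,np.ones((3,3)))>0
            uv=np.argwhere(h)[:,::-1]; q=plane(c,uv,22.)[:,:2] 
            r=cv2.minAreaRect(q.astype(np.float32)); print(n,"handle",r, "px",uv.mean(0), "depth med z",np.median(P[h][:,2]))
            s=m&(v>150); uv=np.argwhere(s)[:,::-1]; q=plane(c,uv,13.)
            r=cv2.minAreaRect(q[:,:2].astype(np.float32)); print(n,"shaft",r)
        else:
            H=57 if k=="big" else 41
            q=P[m&(np.abs(P[...,2]-H)<3)]; print(n,k,"z pct",np.percentile(P[m][:,2],[50,90,97]).round(1),cv2.minEnclosingCircle(q[:,:2].astype(np.float32)),np.median(q,0))
```

```text
scene handle ((637.6968383789062, -211.0128631591797), (88.89125061035156, 18.618125915527344), 20.334579467773438) px [147.42942943 239.15315315] depth med z 22.449565116148676
scene shaft ((658.6062622070312, -202.07957458496094), (226.76133728027344, 83.37228393554688), 16.699220657348633)
scene big z pct [11.7 57.5 58.7] ((628.9243774414062, 193.29684448242188), 46.60199737548828) [634.5810722  195.88056626  57.41219337]
scene small z pct [ 7.1 42.4 43.7] ((611.6088256835938, 26.89086151123047), 32.544986724853516) [614.28915219  28.4234058   42.16064575]
side handle ((629.9238891601562, -226.7135009765625), (103.14693450927734, 32.00356674194336), 20.696102142333984) px [340.71238349 306.16378162] depth med z 19.462132610970514
side shaft ((714.3712768554688, -185.2705535888672), (59.81190490722656, 5.8872575759887695), 21.57874298095703)
side big z pct [11.5 54.8 56.3] ((628.0538330078125, 191.12550354003906), 48.21060562133789) [632.1105992  190.3780306   55.46483799]
side small z pct [ 7.6 40.4 41.6] ((611.604736328125, 25.700927734375), 33.22372055053711) [613.05026351  26.25471839  40.60520554]
```

Run:
```python
from h import *
print("gap big",plane(cam("scene"),[375,220],56),"small",plane(cam("scene"),[60+60+368/2.2,210+20/2.2],40))
f=np.load("pics/scene0.npz");p=f["p"]
cv2.imwrite("pics/c2.png",cv2.resize(p[200:285,335:425,::-1],None,fx=7,fy=7,interpolation=cv2.INTER_CUBIC))
s=manip.sense();Rt=rot(s["eef_rot"]);print(Rt.round(3))
# goal above handle, tool x options
g=np.array([638,-211,120.]);dp=Rt.T@(g-s["ee_pos"]);print(dp)
yaw=lambda M:np.degrees(np.arctan2(M[1,0],M[0,0]));print(yaw(Rt))
```

```text
gap big [[594.06886453 187.61473648  56.        ]] small [[583.86164101  32.80095752  40.        ]]
[[-0.92   0.391 -0.001]
 [ 0.391  0.92  -0.002]
 [ 0.    -0.002 -1.   ]]
[-669.77772913 -469.0067041   111.08358154]
156.9789342240212
```

View pics/c2.png

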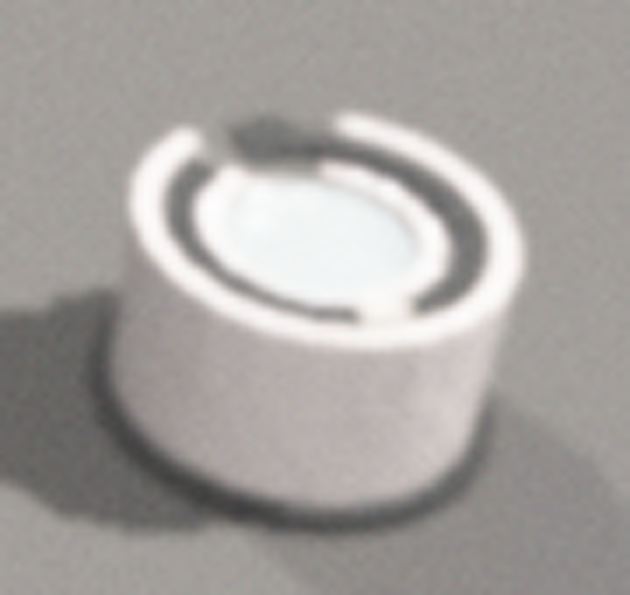

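```bash
cat >> h.py <<'E'
def plan(goal,yaw,n,hold=0,s=None):
    """print n rows from the present pose to goal (world mm, yaw deg of tool x), tool down"""
    s=s or manip.sense(); Rt=rot(s["eef_rot"]); y0=np.degrees(np.arctan2(Rt[1,0],Rt[0,0]))
    dy=(yaw-y0+180)%360-180; d=(np.array(goal)-s["ee_pos"])/n/1000
    print("from",np.round(s["ee_pos"],1),"yaw",round(y0,2),"dyaw",round(dy,2),"tool z",Rt[:,2].round(4))
    for i in range(n):
        a=np.radians(y0+dy*i/n); T=np.array([[np.cos(a),np.sin(a),0],[np.sin(a),-np.cos(a),0],[0,0,-1]])
        print([round(float(x),4) for x in T.T@d],round(-dy/n,2))
E
python3 -c "
from h import *
plan([540,190,220],190,10)"
```

```text
from [205.1 482.8 230.4] yaw 156.98 dyaw 33.02 tool z [-9.0e-04 -1.6e-03 -1.0e+00]
[-0.0423, -0.0138, 0.001] -3.3
[-0.0414, -0.0163, 0.001] -3.3
[-0.0404, -0.0186, 0.001] -3.3
[-0.0393, -0.0209, 0.001] -3.3
[-0.038, -0.0231, 0.001] -3.3
[-0.0366, -0.0253, 0.001] -3.3
[-0.0351, -0.0274, 0.001] -3.3
[-0.0334, -0.0293, 0.001] -3.3
[-0.0317, -0.0312, 0.001] -3.3
[-0.0298, -0.033, 0.001] -3.3
```

Call:
carry_out:
  targets:
    - {"hand": 1, "delta_pos": [-0.042, -0.014, 0.001], "twist": -3.3}
    - {"hand": 1, "delta_pos": [-0.041, -0.016, 0.001], "twist": -3.3}
    - {"hand": 1, "delta_pos": [-0.04, -0.019, 0.001], "twist": -3.3}
    - {"hand": 1, "delta_pos": [-0.039, -0.021, 0.001], "twist": -3.3}
    - {"hand": 1, "delta_pos": [-0.038, -0.023, 0.001], "twist": -3.3}
    - {"hand": 1, "delta_pos": [-0.037, -0.025, 0.001], "twist": -3.3}
    - {"hand": 1, "delta_pos": [-0.035, -0.027, 0.001], "twist": -3.3}
    - {"hand": 1, "delta_pos": [-0.033, -0.029, 0.001], "twist": -3.3}
    - {"hand": 1, "delta_pos": [-0.032, -0.031, 0.001], "twist": -3.3}
    - {"hand": 1, "delta_pos": [-0.03, -0.033, 0.001], "twist": -3.3}

```text
time_s: 1.4
ee_pos: [548.5, 187.7, 215.0]
eef_rot: [-0.004, -0.1, 0.995, -0.001]
contact_force: [0.8, 0.3, 0.7]
width: 85.2
```

Run:
```python
from h import *
manip.capture("side") # settle
s=manip.sense();p,d=manip.capture("wrist");c=cam("wrist",s)
print(s["ee_pos"],np.abs(s["qd"]).max(),manip.sense()["ee_pos"])
np.savez("pics/w1.npz",p=p,d=d,K=c[0],R=c[1],e=c[2])
cv2.imwrite("pics/w1.png",p[:,:,::-1])
P=cloud(c,d); m=(P[...,2]>54)&(P[...,2]<62)&(np.hypot(P[...,0]-628,P[...,1]-192)<60)
q=P[m];print(len(q),cv2.minEnclosingCircle(q[:,:2].astype(np.float32)),np.median(q[:,2]))
K,Rc,e=c;w=Rc.T@(np.array([628,192,57])-e);print("mount px",K[0,0]*w[0]/-w[2]+K[0,2],K[1,1]*w[1]/w[2]+K[1,2])
```

```text
[552.71183055 183.30875303 213.6426117 ] 0.1839033826279734 [550.24208216 185.35594819 213.68231526]
3595 ((627.4306640625, 189.67538452148438), 45.6787109375) 57.100127991115016
mount px 273.54251998135317 267.707923642976
```

View pics/w1.png

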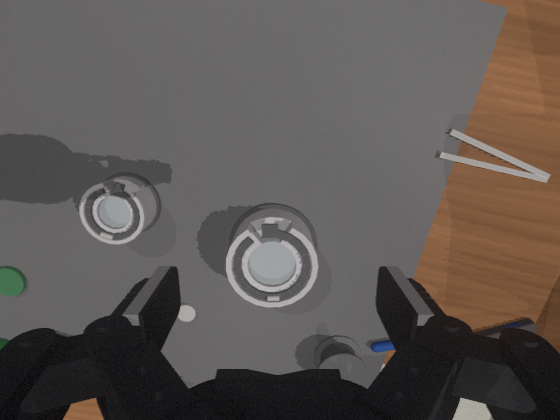

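The wrist view shows the larger mount centred at (272,265), with the ear and slot at (270,231) on the robot side and the hinge at (273,299). The smaller mount is at (113,210).

Run:
```python
from h import *
f=np.load("pics/w1.npz");p,d=f["p"],f["d"];c=(f["K"],f["R"],f["e"])
g=cv2.cvtColor(p,cv2.COLOR_RGB2GRAY)
P=cloud(c,d);m=(P[...,2]>54.5)&(P[...,2]<60)&(np.hypot(P[...,0]-627.5,P[...,1]-190)<50)
# rim by brightness on plane z=57
v,u=np.mgrid[200:330,210:335];q=plane(c,np.c_[u.ravel(),v.ravel()],57.)[:,:2];b=g[200:330,210:335].ravel();h=P[200:330,210:335,2].ravel()
A=q[(b>140)&(h>54)]
# circle fit to outer rim points by angle
cen=np.array([627.4,189.7])
for _ in range(4):
    r=np.hypot(*(A-cen).T);B=A[(r>38)&(r<47)]
    x=np.linalg.lstsq(np.c_[2*B,np.ones(len(B))],(B**2).sum(1),rcond=None)[0];cen=x[:2]
print("rim fit",cen,np.sqrt(x[2]+cen@cen),len(B))
an=np.degrees(np.arctan2(*(q-cen).T[::-1]))%360;r=np.hypot(*(q-cen).T)
w=(r>40)&(r<44)
for a in range(140,230,4):
    k=w&(an>=a)&(an<a+4);print(a,b[k].mean().round(),np.median(h[k]).round(),end=" | ")
print()
w=(r>32)&(r<37)
for a in list(range(330,360,3))+list(range(0,30,3)):
    k=w&(an>=a)&(an<a+3);print(a,b[k].mean().round(),end=" | ")
cv2.imwrite("pics/w1c.png",cv2.resize(p[200:330,210:335,::-1],None,fx=4.6,fy=4.6,interpolation=cv2.INTER_CUBIC))
```

```text
rim fit [627.25857758 189.62470307] 42.50530003483471 1190
140 171.0 58.0 | 144 171.0 58.0 | 148 173.0 57.0 | 152 172.0 58.0 | 156 171.0 57.0 | 160 170.0 58.0 | 164 140.0 58.0 | 168 96.0 46.0 | 172 125.0 37.0 | 176 130.0 37.0 | 180 109.0 38.0 | 184 87.0 57.0 | 188 87.0 57.0 | 192 86.0 57.0 | 196 85.0 57.0 | 200 87.0 57.0 | 204 122.0 37.0 | 208 134.0 37.0 | 212 99.0 38.0 | 216 119.0 49.0 | 220 160.0 57.0 | 224 174.0 58.0 | 228 173.0 58.0 | 
330 87.0 | 333 87.0 | 336 87.0 | 339 86.0 | 342 89.0 | 345 88.0 | 348 88.0 | 351 88.0 | 354 87.0 | 357 81.0 | 0 74.0 | 3 136.0 | 6 154.0 | 9 154.0 | 12 156.0 | 15 156.0 | 18 157.0 | 21 133.0 | 24 94.0 | 27 87.0 |
```

View pics/w1c.png

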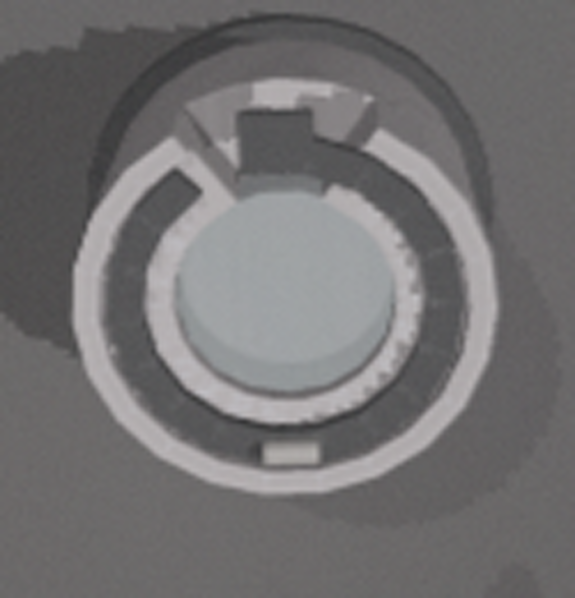

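Rim gap, ear and hinge angles all agree, so ring_end's +x yaw is about 12.8°. The mount centre is about (628,190.5). Next I go to the pick.

```bash
python3 -c "
from h import *
plan([600,-224,150],200.5,9)"
```

```text
from [550.2 185.4 213.7] yaw -168.85 dyaw 9.35 tool z [-0.0067 -0.0055 -1.    ]
[0.0034, -0.0457, 0.0071] -1.04
[0.0042, -0.0456, 0.0071] -1.04
[0.005, -0.0455, 0.0071] -1.04
[0.0058, -0.0454, 0.0071] -1.04
[0.0067, -0.0453, 0.0071] -1.04
[0.0075, -0.0452, 0.0071] -1.04
[0.0083, -0.0451, 0.0071] -1.04
[0.0091, -0.0449, 0.0071] -1.04
[0.0099, -0.0447, 0.0071] -1.04
```

Call:
carry_out:
  targets:
    - {"hand": 1, "delta_pos": [0.003, -0.046, 0.007], "twist": -1.04}
    - {"hand": 1, "delta_pos": [0.004, -0.046, 0.007], "twist": -1.04}
    - {"hand": 1, "delta_pos": [0.005, -0.046, 0.007], "twist": -1.04}
    - {"hand": 1, "delta_pos": [0.006, -0.045, 0.007], "twist": -1.04}
    - {"hand": 1, "delta_pos": [0.007, -0.045, 0.007], "twist": -1.04}
    - {"hand": 1, "delta_pos": [0.007, -0.045, 0.007], "twist": -1.04}
    - {"hand": 1, "delta_pos": [0.008, -0.045, 0.007], "twist": -1.04}
    - {"hand": 1, "delta_pos": [0.009, -0.045, 0.007], "twist": -1.04}
    - {"hand": 1, "delta_pos": [0.008, -0.035, 0.007], "twist": -1.04}
    - {"hand": 1, "delta_pos": [0, 0, 0], "twist": 0}

```text
time_s: 2.75
ee_pos: [598.5, -220.0, 144.9]
eef_rot: [-0.007, -0.182, 0.983, 0.002]
contact_force: [-0.2, 1.0, 1.0]
width: 85.3
```

Run:
```python
from h import *
manip.capture("side");manip.capture("side")
s=manip.sense();p,d=manip.capture("wrist");c=cam("wrist",s)
print(s["time_s"],s["ee_pos"],manip.sense()["ee_pos"])
cv2.imwrite("pics/w2.png",p[:,:,::-1])
P=cloud(c,d);v=p.max(2).astype(int)
near=(np.hypot(P[...,0]-638,P[...,1]+211)<75)&(P[...,2]>12)&(P[...,2]<30)
h=(near&(v<70)).astype(np.uint8);h=cv2.morphologyEx(h,cv2.MORPH_OPEN,np.ones((3,3)))
k,l,st,ce=cv2.connectedComponentsWithStats(h);i=1+st[1:,4].argmax();uv=np.argwhere(l==i)[:,::-1]
print("handle px",ce[i],st[i]); print(cv2.minAreaRect(plane(c,uv,22.)[:,:2].astype(np.float32)),np.median(P[l==i][:,2]))
t=(np.hypot(P[...,0]-715,P[...,1]+185)<50)&(P[...,2]>8)&(P[...,2]<22)&(v>120)
print("steel",t.sum(),cv2.minAreaRect(plane(c,np.argwhere(t)[:,::-1],13.)[:,:2].astype(np.float32)))
```

```text
2.85 [ 598.85396068 -217.58946712  146.0210921 ] [ 599.17787359 -217.05670855  146.5614119 ]
handle px [263.89995213 236.5126855 ] [ 253  188   22  100 2089]
((632.7855834960938, -217.3297882080078), (90.32085418701172, 17.61126708984375), 20.865741729736328) 22.749700112373773
steel 393 ((710.92333984375, -186.6668701171875), (65.4500732421875, 10.17617416381836), 20.724384307861328)
```

View pics/w2.png

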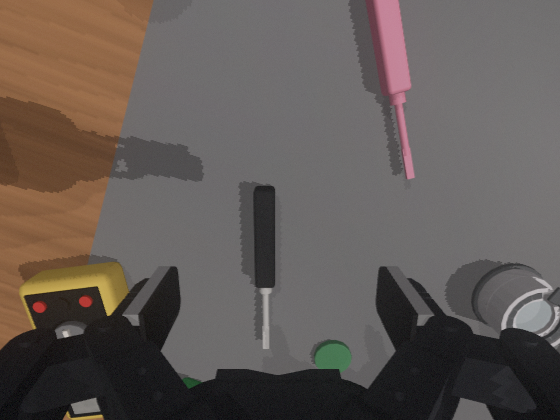

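The view shows the slim black pick: handle at (264,237), steel tip at (266,348), shaped straight as described. The pink one is at (390,90) and stays alone. The jaws will straddle the pick after a small shift.

```bash
python3 -c "
from h import *
plan([634,-215.5,35],200.8,6)"
```

```text
from [ 599.2 -217.1  146.6] yaw -158.83 dyaw -0.37 tool z [-1.240e-02  8.000e-04 -9.999e-01]
[-0.0055, -0.0019, 0.0186] 0.06
[-0.0055, -0.0018, 0.0186] 0.06
[-0.0055, -0.0018, 0.0186] 0.06
[-0.0055, -0.0018, 0.0186] 0.06
[-0.0055, -0.0018, 0.0186] 0.06
[-0.0055, -0.0018, 0.0186] 0.06
```

Call:
carry_out:
  targets:
    - {"hand": 0.7, "delta_pos": [-0.0055, -0.0018, 0.0185], "twist": 0}
    - {"hand": 0.7, "delta_pos": [-0.0055, -0.0018, 0.0185], "twist": 0}
    - {"hand": 0.7, "delta_pos": [-0.0055, -0.0018, 0.0185], "twist": 0}
    - {"hand": 0.7, "delta_pos": [-0.0055, -0.0018, 0.0185], "twist": 0}
    - {"hand": 0.7, "delta_pos": [-0.0055, -0.0018, 0.0185], "twist": 0}
    - {"hand": 0.7, "delta_pos": [-0.0055, -0.0018, 0.0185], "twist": 0}
    - {"hand": 0.7, "delta_pos": [0, 0, 0], "twist": 0}
    - {"hand": 0.7, "delta_pos": [0, 0, 0], "twist": 0}
    - {"hand": 0.7, "delta_pos": [0, 0, 0], "twist": 0}
    - {"hand": 0.7, "delta_pos": [0, 0, 0], "twist": 0}

```text
time_s: 4.15
ee_pos: [635.1, -210.7, 27.3]
eef_rot: [-0.006, -0.186, 0.983, 0.002]
contact_force: [-0.0, 1.1, -0.1]
width: 59.7
```

Run:
```python
from h import *
s=manip.sense();p,d=manip.capture("wrist");c=cam("wrist",s)
print(s["time_s"],s["ee_pos"],manip.sense()["ee_pos"],np.abs(s["qd"]).max(),s["width"])
cv2.imwrite("pics/w3.png",p[:,:,::-1]);P=cloud(c,d);v=p.max(2).astype(int)
near=(np.hypot(P[...,0]-634,P[...,1]+215)<70)&(P[...,2]>12)&(P[...,2]<30)
h=(near&(v<70)).astype(np.uint8);h=cv2.morphologyEx(h,cv2.MORPH_OPEN,np.ones((3,3)))
k,l,st,ce=cv2.connectedComponentsWithStats(h);i=1+st[1:,4].argmax();uv=np.argwhere(l==i)[:,::-1]
print("handle px",ce[i],st[i]); print(cv2.minAreaRect(plane(c,uv,22.)[:,:2].astype(np.float32)),np.median(P[l==i][:,2]))
plan([634,-215.5,5],200.8,4)
```

```text
4.15 [ 635.07830131 -210.7442453    27.28869045] [ 635.16196331 -210.78859082   27.43086446] 0.007034035638377719 59.71816396059009
handle px [268.54697719 250.97048971] [ 249  167   40  173 6269]
((632.9063720703125, -217.00135803222656), (90.41952514648438, 17.765493392944336), 20.946855545043945) 22.828164511087436
from [ 635.2 -210.8   27.4] yaw -158.57 dyaw -0.63 tool z [-0.0126  0.0014 -0.9999]
[0.0007, -0.001, 0.0056] 0.16
[0.0007, -0.001, 0.0056] 0.16
[0.0007, -0.001, 0.0056] 0.16
[0.0007, -0.001, 0.0056] 0.16
```

Call:
carry_out:
  targets:
    - {"hand": 0.7, "delta_pos": [0.002, -0.0025, 0], "twist": 0.3}
    - {"hand": 0.7, "delta_pos": [0.002, -0.0025, 0.002], "twist": 0.3}
    - {"hand": 0.7, "delta_pos": [0, 0, 0.0045], "twist": 0}
    - {"hand": 0.7, "delta_pos": [0, 0, 0.0045], "twist": 0}
    - {"hand": 0.7, "delta_pos": [0, 0, 0.0045], "twist": 0}
    - {"hand": 0.7, "delta_pos": [0, 0, 0.002], "twist": 0}
    - {"hand": 0.7, "delta_pos": [0, 0, 0], "twist": 0}
    - {"hand": 0.7, "delta_pos": [0, 0, 0], "twist": 0}
    - {"hand": 0.7, "delta_pos": [0, 0, 0], "twist": 0}
    - {"hand": 0.7, "delta_pos": [0, 0, 0], "twist": 0}

```text
time_s: 5.45
ee_pos: [633.1, -217.5, 9.4]
eef_rot: [-0.006, -0.18, 0.984, 0.002]
contact_force: [-0.1, -0.6, 0.5]
width: 59.7
```

Call:
carry_out:
  targets:
    - {"hand": 0.7, "delta_pos": [0, 0, 0.002], "twist": 0}
    - {"hand": 0.7, "delta_pos": [0, 0, 0.002], "twist": 0}
    - {"hand": 0.7, "delta_pos": [0, 0, 0], "twist": 0}
    - {"hand": 0.4, "delta_pos": [0, 0, 0], "twist": 0}
    - {"hand": 0, "delta_pos": [0, 0, 0], "twist": 0}
    - {"hand": 0, "delta_pos": [0, 0, 0], "twist": 0}
    - {"hand": 0, "delta_pos": [0, 0, 0], "twist": 0}
    - {"hand": 0, "delta_pos": [0, 0, 0], "twist": 0}
    - {"hand": 0, "delta_pos": [0, 0, 0], "twist": 0}
    - {"hand": 0, "delta_pos": [0, 0, 0], "twist": 0}
  force: 90

```text
time_s: 6.7
ee_pos: [633.4, -217.7, 5.7]
eef_rot: [-0.005, -0.18, 0.984, 0.001]
contact_force: [0.1, 0.1, 0.6]
width: 16.0
```

Call:
carry_out:
  targets:
    - {"hand": 0, "delta_pos": [0, 0, 0], "twist": 0}
    - {"hand": 0, "delta_pos": [0, 0, -0.01], "twist": 0}
    - {"hand": 0, "delta_pos": [0, 0, -0.015], "twist": 0}
    - {"hand": 0, "delta_pos": [0, 0, -0.02], "twist": 0}
    - {"hand": 0, "delta_pos": [0, 0, -0.025], "twist": 0}
    - {"hand": 0, "delta_pos": [0, 0, -0.025], "twist": 0}
    - {"hand": 0, "delta_pos": [0, 0, -0.02], "twist": 0}
    - {"hand": 0, "delta_pos": [0, 0, -0.01], "twist": 0}
    - {"hand": 0, "delta_pos": [0, 0, 0], "twist": 0}
    - {"hand": 0, "delta_pos": [0, 0, 0], "twist": 0}

```text
time_s: 7.95
ee_pos: [635.7, -218.1, 141.4]
eef_rot: [-0.003, -0.18, 0.984, -0.0]
contact_force: [0.1, -0.1, -1.2]
width: 15.8
```

```bash
cat >> h.py <<'E'
def tip():
    """pick tip in tool frame and world from the wrist depth, in hand"""
    s=manip.sense();p,d=manip.capture("wrist");c=cam("wrist",s);P=cloud(c,d)
    Rt=rot(s["eef_rot"]);Q=(P-s["ee_pos"])@Rt   # tool coordinates
    m=(d>0)&(Q[...,0]<-46)&(Q[...,0]>-135)&(np.abs(Q[...,1])<14)&(Q[...,2]>-30)&(Q[...,2]<14)
    return s,p,c,Q,m
E
python3 - <<'E'
from h import *
s,p,c,Q,m=tip();print(s["time_s"],s["ee_pos"],s["width"],s["contact_force"],m.sum())
q=Q[m];x0=q[:,0].min();print("tip x",np.sort(q[:,0])[:6].round(1))
for a in range(-130,-40,10):
    k=q[(q[:,0]>=a)&(q[:,0]<a+10)]
    if len(k): print(a,len(k),np.median(k,0).round(1),k[:,1].min().round(1),k[:,1].max().round(1))
cv2.imwrite("pics/w4.png",p[:,:,::-1])
E
```

```text
7.95 [ 635.71121713 -218.12425558  141.40451103] 15.82901868519301 [ 0.08516865 -0.0761758  -1.23519258] 0Traceback (most recent call last):
  File "<stdin>", line 3, in <module>
    return umr_minimum(a, axis, None, out, keepdims, initial, where)
ValueError: zero-size array to reduction operation minimum which has no identity
```

Run:
```python
from h import *
s,p,c,Q,m=tip();print(s["ee_pos"])
cv2.imwrite("pics/w4.png",p[:,:,::-1])
for v in range(190,420,15): print(v,Q[v,272].round(0),Q[v,278].round(0))
```

```text
[ 635.65002926 -218.10656725  141.29157375]
190 [ 44.  -3. -14.] [ 44.  -0. -15.]
205 [ 38.  -3. -17.] [ 38.  -0. -16.]
220 [ 32.  -3. -17.] [ 33.  -0. -18.]
235 [ 26.  -3. -17.] [ 26.  -0. -17.]
250 [ 19.  -3. -18.] [ 19.  -0. -16.]
265 [ 12.  -3. -17.] [ 13.  -0. -17.]
280 [  6.  -3. -18.] [  6.  -1. -17.]
295 [ -2.  -3. -17.] [ -1.  -1. -17.]
310 [ -9.  -3. -17.] [ -9.  -1. -17.]
325 [-16.  -3. -17.] [-16.  -1. -18.]
340 [-24.  -3. -18.] [-24.  -1. -18.]
355 [-32.  -3. -18.] [-32.  -1. -18.]
370 [-39.  -3. -19.] [-40.  -1. -18.]
385 [ 13.  -2. -80.] [ 12.  -1. -80.]
400 [ 12.  -2. -84.] [ 13.  -1. -85.]
415 [ 12.  -2. -88.] [ 13.  -1. -88.]
```

View pics/w4.png

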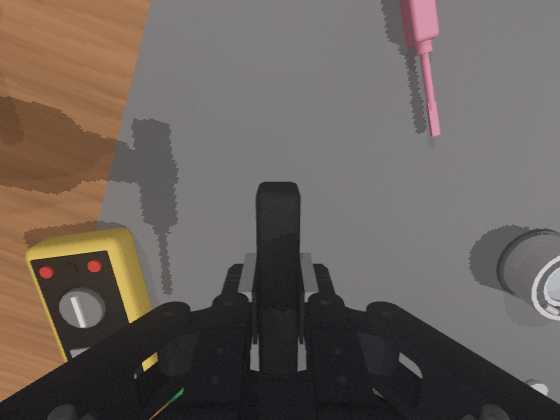

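The pick is held level between the jaws: the rear of the handle is at (278,184), and the tip is hidden behind the gripper. Next I carry it to in front of the slot, keeping it high.

```bash
python3 -c "
from h import *
plan([442,148,110],192.8,9)"
```

```text
from [ 635.5 -218.1  141. ] yaw -159.22 dyaw -7.98 tool z [-0.0067 -0.0013 -1.    ]
[0.0057, 0.0457, 0.0034] 0.89
[0.0064, 0.0456, 0.0034] 0.89
[0.0071, 0.0455, 0.0034] 0.89
[0.0078, 0.0453, 0.0034] 0.89
[0.0085, 0.0452, 0.0034] 0.89
[0.0092, 0.0451, 0.0034] 0.89
[0.0099, 0.0449, 0.0034] 0.89
[0.0106, 0.0448, 0.0034] 0.89
[0.0113, 0.0446, 0.0034] 0.89
```

Call:
carry_out:
  targets:
    - {"hand": 0, "delta_pos": [0.006, 0.025, 0.002], "twist": 0.9}
    - {"hand": 0, "delta_pos": [0.007, 0.045, 0.002], "twist": 0.9}
    - {"hand": 0, "delta_pos": [0.008, 0.045, 0.002], "twist": 0.9}
    - {"hand": 0, "delta_pos": [0.009, 0.045, 0.002], "twist": 0.9}
    - {"hand": 0, "delta_pos": [0.009, 0.045, 0.002], "twist": 0.9}
    - {"hand": 0, "delta_pos": [0.009, 0.045, 0.002], "twist": 0.9}
    - {"hand": 0, "delta_pos": [0.01, 0.045, 0.002], "twist": 0.9}
    - {"hand": 0, "delta_pos": [0.011, 0.045, 0.002], "twist": 0.9}
    - {"hand": 0, "delta_pos": [0.008, 0.025, 0.002], "twist": 0.7}
    - {"hand": 0, "delta_pos": [0, 0, 0], "twist": 0}

```text
time_s: 9.3
ee_pos: [442.6, 118.2, 113.0]
eef_rot: [-0.011, -0.109, 0.994, 0.002]
contact_force: [1.1, -0.6, -0.0]
width: 15.8
```

```bash
python3 -c "
from h import *
manip.capture('side')
plan([442,148,39],192.8,8);print(manip.sense()['contact_force'],manip.sense()['width'])"
```

```text
from [443.2 117.5 113.1] yaw -167.54 dyaw 0.34 tool z [-0.0229  0.0019 -0.9997]
[-0.0007, 0.0038, 0.0093] -0.04
[-0.0007, 0.0038, 0.0093] -0.04
[-0.0007, 0.0038, 0.0093] -0.04
[-0.0007, 0.0037, 0.0093] -0.04
[-0.0007, 0.0037, 0.0093] -0.04
[-0.0007, 0.0037, 0.0093] -0.04
[-0.0007, 0.0037, 0.0093] -0.04
[-0.0007, 0.0037, 0.0093] -0.04
[-0.28726232  0.88143428 -0.83130303] 15.433888918013817
```

Call:
carry_out:
  targets:
    - {"hand": 0, "delta_pos": [0, 0.004, 0.005], "twist": 0}
    - {"hand": 0, "delta_pos": [0, 0.004, 0.009], "twist": 0}
    - {"hand": 0, "delta_pos": [0, 0.004, 0.009], "twist": 0}
    - {"hand": 0, "delta_pos": [0, 0.004, 0.009], "twist": 0}
    - {"hand": 0, "delta_pos": [0, 0.004, 0.009], "twist": 0}
    - {"hand": 0, "delta_pos": [0, 0.004, 0.009], "twist": 0}
    - {"hand": 0, "delta_pos": [0, 0.004, 0.009], "twist": 0}
    - {"hand": 0, "delta_pos": [0, 0.002, 0.005], "twist": 0}
    - {"hand": 0, "delta_pos": [0, 0, 0], "twist": 0}
    - {"hand": 0, "delta_pos": [0, 0, 0], "twist": 0}

```text
time_s: 10.6
ee_pos: [435.6, 146.4, 43.3]
eef_rot: [-0.012, -0.107, 0.994, 0.002]
contact_force: [-0.2, -0.3, 0.2]
width: 15.5
```

Run:
```python
from h import *
plan([442,148,39],192.8,2);s=manip.sense();Rt=rot(s["eef_rot"])
t=s["ee_pos"]+Rt@[-114,0,-5.8];print("tip pred",t)
out=[]
for n in("scene","side"):
    c=cam(n);p,d=manip.capture(n);K,Rc,e=c
    w=Rc.T@(t-e);u=np.array([K[0,0]*w[0]/-w[2]+K[0,2],K[1,1]*w[1]/w[2]+K[1,2]]);print(n,u)
    np.savez(f"pics/{n}1.npz",p=p,d=d)
    x,y=u.astype(int);cr=p[y-40:y+40,x-50:x+50,::-1];out.append(cv2.resize(cr,(400,400*80//100),interpolation=cv2.INTER_CUBIC));print(x-50,y-40)
cv2.imwrite("pics/c5.png",np.hstack(out))
```

```text
from [435.6 146.4  43.3] yaw -167.76 dyaw 0.56 tool z [-2.460e-02  7.000e-04 -9.997e-01]
[-0.0033, 0.0001, 0.0022] -0.28
[-0.0033, 0.0001, 0.0022] -0.28
tip pred [547.09316503 170.58066464  46.39477237]
scene [361.71038304 208.82454768]
311 168
side [226.14902587 198.41769207]
176 158
```

View pics/c5.png

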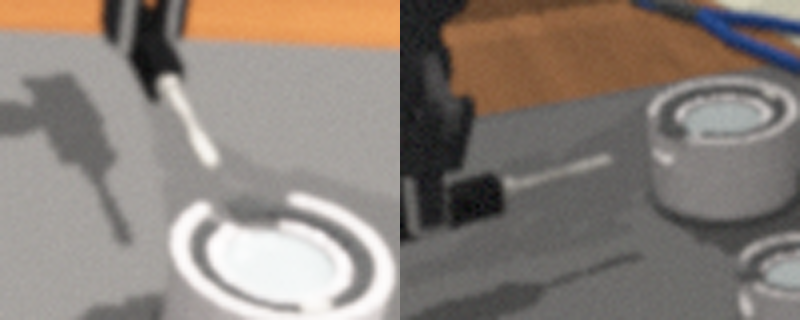

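The picture shows the tip in scene at (363.5,208) and in side at (228,197.5). It points at the slot, whose ear is at scene (373.5,220), and it sits 1–2 px from the prediction.

Run:
```python
from h import *
def ray(n,u):
    c=cam(n);a=plane(c,u,0)[0]-c[2];return c[2],a/np.linalg.norm(a)
def tri(us,ud):
    A=np.zeros((3,3));b=np.zeros(3)
    for n,u in(("scene",us),("side",ud)):
        e,a=ray(n,u);M=np.eye(3)-np.outer(a,a);A+=M;b+=M@e
    x=np.linalg.solve(A,b);return x,[np.linalg.norm(np.cross(x-e,a)) for e,a in(ray("scene",us),ray("side",ud))]
print("tip",tri([363.5,208],[228,197.5]))
s=manip.sense();Rt=rot(s["eef_rot"])
x=tri([363.5,208],[228,197.5])[0];print("tip in tool",Rt.T@(x-s["ee_pos"]))
# rim centre by rim-pixel ellipse in each view, plane z=57
for n,(x0,y0,x1,y1) in(("scene",(345,205,415,275)),("side",(232,175,285,216))):
    f=np.load(f"pics/{n}0.npz");P=cloud(cam(n),f["d"]);p=f["p"].max(2)
    v,u=np.mgrid[y0:y1,x0:x1];z=P[y0:y1,x0:x1,2]
    k=(z>53)&(z<61)&(p[y0:y1,x0:x1]>(170 if n=="scene" else 120))
    q=plane(cam(n),np.c_[u[k],v[k]],57.)[:,:2];cen=np.array([628.5,192.])
    for _ in range(5):
        r=np.hypot(*(q-cen).T);B=q[(r>37)&(r<49)];X=np.linalg.lstsq(np.c_[2*B,np.ones(len(B))],(B**2).sum(1),rcond=None)[0];cen=X[:2]
    print(n,cen,np.sqrt(X[2]+cen@cen),len(B))
a=np.radians(12.8);dr=np.array([np.cos(a),np.sin(a)])
for cen in([628.5,192],[627.5,190]):
    e=np.array(cen)-36*dr;dd=e-x[:2];print("ring_end",e,"ahead",dd@dr,"left",dd@[-dr[1],dr[0]])
```

```text
tip (array([551.00692406, 172.01434772,  49.1065971 ]), [np.float64(1.9329478837695264), np.float64(1.9329478837694407)])
tip in tool [-117.98552784    0.6611797    -8.47611577]
scene [629.10385669 192.40666676] 42.59301555765661 471
side [627.59949648 187.01796953] 42.65772962287818 147
ring_end [593.39462324 184.02425409] ahead 43.99511420547826 left 2.3205213647348923
ring_end [592.39462324 182.02425409] ahead 42.57686785593376 left 0.5917711537432317
```

Call:
carry_out:
  targets:
    - {"hand": 0, "delta_pos": [0, 0.0006, 0.001], "twist": -0.3}
    - {"hand": 0, "delta_pos": [0, 0.0006, 0.001], "twist": -0.3}
    - {"hand": 0, "delta_pos": [-0.004, 0, 0], "twist": 0}
    - {"hand": 0, "delta_pos": [-0.005, 0, 0], "twist": 0}
    - {"hand": 0, "delta_pos": [-0.005, 0, 0], "twist": 0}
    - {"hand": 0, "delta_pos": [-0.005, 0, 0], "twist": 0}
    - {"hand": 0, "delta_pos": [-0.003, 0, 0], "twist": 0}
    - {"hand": 0, "delta_pos": [0, 0, 0], "twist": 0}
    - {"hand": 0, "delta_pos": [0, 0, 0], "twist": 0}
    - {"hand": 0, "delta_pos": [0, 0, 0], "twist": 0}

```text
time_s: 11.95
ee_pos: [459.3, 152.8, 41.5]
eef_rot: [-0.011, -0.112, 0.994, 0.002]
contact_force: [0.1, -0.8, -1.6]
width: 15.9
```

```bash
cat >> h.py <<'E'
def where():
    s=manip.sense();Rt=rot(s["eef_rot"]);t=s["ee_pos"]+Rt@[-116,0.3,-6.8]
    a=np.radians(12.8);dr=np.array([np.cos(a),np.sin(a)]);dd=np.array([593,183])-t[:2]
    print("t",s["time_s"],"tip",t.round(1),"ahead",round(dd@dr,1),"left",round(dd@[-dr[1],dr[0]],1),"yaw",np.degrees(np.arctan2(Rt[1,0],Rt[0,0])).round(2),"toolz",Rt[:,2].round(4),"F",s["contact_force"].round(1),"T",s["torque"].round(2),"w",s["width"].round(1))
E
python3 -c "
from h import *
where()"
```

```text
Traceback (most recent call last):
  File "h.py", line 37, in where
    print("t",s["time_s"],"tip",t.round(1),"ahead",round(dd@dr,1),"left",round(dd@[-dr[1],dr[0]],1),"yaw",np.degrees(np.arctan2(Rt[1,0],Rt[0,0])).round(2),"toolz",Rt[:,2].round(4),"F",s["contact_force"].round(1),"T",s["torque"].round(2),"w",s["width"].round(1))
                                                                                                                                                                                                                                                 ^^^^^^^^^^^^^^^^
AttributeError: 'float' object has no attribute 'round'
```

```bash
sed -i 's/s\["width"\].round(1)/round(float(s["width"]),1)/' h.py
python3 - <<'E'
from h import *
where()
out=[]
for n in("scene","side"):
    p,d=manip.capture(n);u=(373,215) if n=="scene" else (240,195);x,y=u
    out.append(cv2.resize(p[y-30:y+30,x-38:x+37,::-1],(400,320),interpolation=cv2.INTER_CUBIC))
cv2.imwrite("pics/c6.png",np.hstack(out))
E
```

```text
t 11.95 tip [572.4 178.8  45.7] ahead 21.0 left -0.5 yaw -167.16 toolz [-0.023   0.001  -0.9997] F [ 0.1 -0.8 -1.6] T [-0.02 -0.03 -0.01] w 15.9
```

View pics/c6.png

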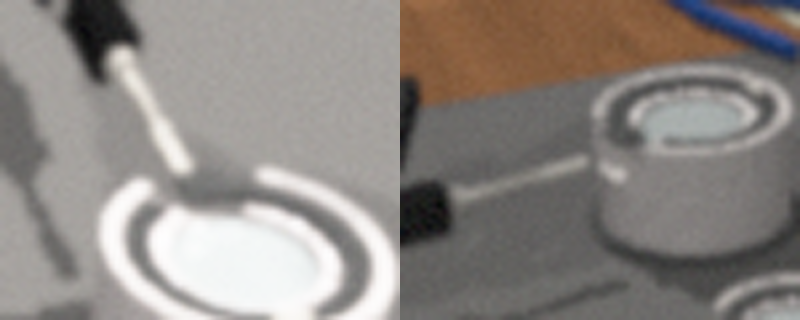

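The tip stands just outside the slot, at scene crop (185,172), with the ear behind it at (213,190). Lateral error is about 1–2 mm, so I insert.

Call:
carry_out:
  targets:
    - {"hand": 0, "delta_pos": [-0.003, 0.0005, 0.0003], "twist": 0}
    - {"hand": 0, "delta_pos": [-0.004, 0.0003, 0], "twist": 0}
    - {"hand": 0, "delta_pos": [-0.004, 0, 0], "twist": 0}
    - {"hand": 0, "delta_pos": [-0.004, 0, 0], "twist": 0}
    - {"hand": 0, "delta_pos": [-0.004, 0, 0], "twist": 0}
    - {"hand": 0, "delta_pos": [-0.003, 0, 0], "twist": 0}
    - {"hand": 0, "delta_pos": [-0.002, 0, 0], "twist": 0}
    - {"hand": 0, "delta_pos": [0, 0, 0], "twist": 0}
    - {"hand": 0, "delta_pos": [0, 0, 0], "twist": 0}
    - {"hand": 0, "delta_pos": [0, 0, 0], "twist": 0}

```text
time_s: 13.3
ee_pos: [484.2, 159.3, 40.6]
eef_rot: [-0.011, -0.112, 0.994, 0.002]
contact_force: [-0.1, -0.2, -0.6]
width: 15.7
```

```bash
python3 -c "
from h import *
where()"
```

```text
t 13.3 tip [597.3 185.4  44.8] ahead -4.8 left -1.4 yaw -167.16 toolz [-0.0229  0.001  -0.9997] F [-0.1 -0.2 -0.6] T [-0.05  0.03  0.04] w 15.7
```

Call:
carry_out:
  targets:
    - {"hand": 0, "delta_pos": [0, 0, -0.002], "twist": 0}
    - {"hand": 0, "delta_pos": [0, 0, -0.003], "twist": 0}
    - {"hand": 0, "delta_pos": [0, 0, -0.003], "twist": 0}
    - {"hand": 0, "delta_pos": [0, 0, -0.003], "twist": 0}
    - {"hand": 0, "delta_pos": [0, 0, -0.003], "twist": 0}
    - {"hand": 0, "delta_pos": [0, 0, -0.003], "twist": 0}
    - {"hand": 0, "delta_pos": [0, 0, -0.003], "twist": 0}
    - {"hand": 0, "delta_pos": [0, 0, -0.002], "twist": 0}
    - {"hand": 0, "delta_pos": [0, 0, 0], "twist": 0}
    - {"hand": 0, "delta_pos": [0, 0, 0], "twist": 0}

```text
time_s: 14.55
ee_pos: [484.1, 159.2, 63.3]
eef_rot: [-0.012, -0.112, 0.994, 0.002]
contact_force: [1.0, 0.2, -1.3]
width: 15.5
```

```bash
python3 -c "
from h import *
where()
for n,(x,y) in (('scene',(373,215)),('side',(245,190))):
    p,d=manip.capture(n);cv2.imwrite('pics/l1%s.png'%n,cv2.resize(p[y-30:y+30,x-38:x+37,::-1],(400,320),interpolation=2))
cv2.imwrite('pics/l1.png',np.hstack([cv2.imread('pics/l1scene.png'),cv2.imread('pics/l1side.png')]))"
```

```text
t 14.55 tip [597.2 185.3  67.4] ahead -4.6 left -1.3 yaw -167.16 toolz [-2.420e-02  8.000e-04 -9.997e-01] F [ 1.   0.2 -1.3] T [ 0.02  0.   -0.  ] w 15.5
```

View pics/l1.png

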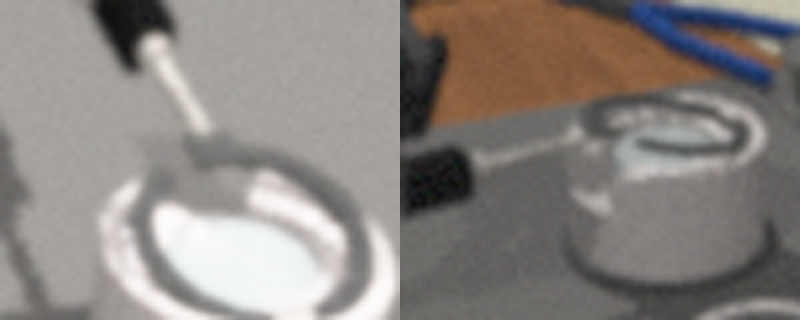

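The ring is rising on the tip; the ear in scene is at crop (190,150), and the shaft ends under it. I continue up.

Call:
carry_out:
  targets:
    - {"hand": 0, "delta_pos": [0, 0, -0.002], "twist": 0}
    - {"hand": 0, "delta_pos": [0, 0, -0.0025], "twist": 0}
    - {"hand": 0, "delta_pos": [0, 0, -0.003], "twist": 0}
    - {"hand": 0, "delta_pos": [0, 0, -0.003], "twist": 0}
    - {"hand": 0, "delta_pos": [0, 0, -0.003], "twist": 0}
    - {"hand": 0, "delta_pos": [0, 0, -0.002], "twist": 0}
    - {"hand": 0, "delta_pos": [0, 0, -0.001], "twist": 0}
    - {"hand": 0, "delta_pos": [0, 0, 0], "twist": 0}
    - {"hand": 0, "delta_pos": [0, 0, 0], "twist": 0}
    - {"hand": 0, "delta_pos": [0, 0, 0], "twist": 0}

```text
time_s: 15.9
ee_pos: [483.9, 159.1, 80.6]
eef_rot: [-0.013, -0.112, 0.994, 0.002]
contact_force: [-0.0, -0.0, -2.0]
width: 15.7
```

```bash
cat >> h.py <<'E'
def ring():
    """slope of the dark ring, from scene and side depth: z against distance ahead of the ear"""
    a=np.radians(12.8);dr=np.array([np.cos(a),np.sin(a)])
    for n in("scene","side"):
        p,d=manip.capture(n);P=cloud(cam(n),d);q=P[...,:2]-[628.3,191]
        s=q@dr;r=np.hypot(q[...,0],q[...,1]);v=p.max(2)
        lim=110 if n=="scene" else 85
        m=(r<46)&(P[...,2]>60)&(P[...,2]<115)&(v<lim)&(d>0)
        m=cv2.erode(m.astype(np.uint8),np.ones((2,2)))>0
        if m.sum()<10: print(n,"few",m.sum());continue
        k=np.polyfit(s[m],P[...,2][m],1);res=np.abs(np.polyval(k,s[m])-P[...,2][m])
        g=res<3*np.median(res)+1;k=np.polyfit(s[m][g],P[...,2][m][g],1)
        print(n,m.sum(),"slope deg",round(-np.degrees(np.arctan(k[0])),1),"z at hinge",round(np.polyval(k,36),1),"top z",np.percentile(P[...,2][m],97).round(1))
E
python3 -c "
from h import *
where();ring()"
```

```text
t 15.9 tip [597.  185.1  84.5] ahead -4.4 left -1.2 yaw -167.16 toolz [-2.570e-02  5.000e-04 -9.997e-01] F [-0. -0. -2.] T [-0.05  0.12  0.01] w 15.7
scene few 0
side few 3
```

```bash
sed -i 's/lim=110 if n=="scene" else 85/lim=300/; s/r<46)&(P\[...,2\]>60)/r<40)\&(s>-34)\&(P[...,2]>62)/' h.py
python3 -c "
from h import *
ring()"
```

```text
scene 321 slope deg 26.3 z at hinge 57.1 top z 89.8
side 25 slope deg 28.3 z at hinge 52.2 top z 88.3
```

The ring stands open at about 26° (scene) and 28° (side). I ease down a few mm and draw the pick straight out.

Call:
carry_out:
  targets:
    - {"hand": 0, "delta_pos": [0, 0, 0.002], "twist": 0}
    - {"hand": 0, "delta_pos": [0, 0, 0.002], "twist": 0}
    - {"hand": 0, "delta_pos": [0, 0, 0.001], "twist": 0}
    - {"hand": 0, "delta_pos": [0.003, 0, 0], "twist": 0}
    - {"hand": 0, "delta_pos": [0.006, 0, 0], "twist": 0}
    - {"hand": 0, "delta_pos": [0.009, 0, 0], "twist": 0}
    - {"hand": 0, "delta_pos": [0.012, 0, 0], "twist": 0}
    - {"hand": 0, "delta_pos": [0.012, 0, 0], "twist": 0}
    - {"hand": 0, "delta_pos": [0.008, 0, 0], "twist": 0}
    - {"hand": 0, "delta_pos": [0, 0, 0], "twist": 0}

```text
time_s: 17.35
ee_pos: [431.7, 147.3, 77.7]
eef_rot: [-0.012, -0.112, 0.994, 0.002]
contact_force: [1.1, 0.3, -0.3]
width: 15.7
```

```bash
python3 -c "
from h import *
where();ring();plan([430,60,40],192.8,8)"
```

```text
t 17.35 tip [544.8 173.4  81.9] ahead 49.1 left -1.3 yaw -167.15 toolz [-2.340e-02  9.000e-04 -9.997e-01] F [ 1.1  0.3 -0.3] T [ 0.06 -0.04  0.01] w 15.7
scene 326 slope deg 26.3 z at hinge 57.1 top z 89.8
side 27 slope deg 27.8 z at hinge 52.7 top z 88.6
from [432.4 147.4  77.8] yaw -167.15 dyaw -0.05 tool z [-0.0228  0.001  -0.9997]
[0.0027, -0.0106, 0.0047] 0.01
[0.0027, -0.0106, 0.0047] 0.01
[0.0027, -0.0106, 0.0047] 0.01
[0.0027, -0.0106, 0.0047] 0.01
[0.0027, -0.0106, 0.0047] 0.01
[0.0027, -0.0106, 0.0047] 0.01
[0.0027, -0.0106, 0.0047] 0.01
[0.0027, -0.0106, 0.0047] 0.01
```

The ring has stayed at 26° and the pick is clear of it. I lay the pick down on free mat at around (440,100).

Call:
carry_out:
  targets:
    - {"hand": 0, "delta_pos": [0, -0.004, 0.003], "twist": 0}
    - {"hand": 0, "delta_pos": [0.0005, -0.007, 0.006], "twist": 0}
    - {"hand": 0, "delta_pos": [0.0005, -0.007, 0.007], "twist": 0}
    - {"hand": 0, "delta_pos": [0.0005, -0.007, 0.007], "twist": 0}
    - {"hand": 0, "delta_pos": [0.0005, -0.007, 0.007], "twist": 0}
    - {"hand": 0, "delta_pos": [0.0005, -0.007, 0.007], "twist": 0}
    - {"hand": 0, "delta_pos": [0, -0.006, 0.006], "twist": 0}
    - {"hand": 0, "delta_pos": [0, -0.003, 0.003], "twist": 0}
    - {"hand": 0, "delta_pos": [0, 0, 0], "twist": 0}
    - {"hand": 0, "delta_pos": [0, 0, 0], "twist": 0}

```text
time_s: 18.7
ee_pos: [440.6, 96.2, 27.5]
eef_rot: [-0.012, -0.111, 0.994, 0.002]
contact_force: [0.5, -0.3, -0.2]
width: 15.9
```

Now to z ≈ 8.5.

Call:
carry_out:
  targets:
    - {"hand": 0, "delta_pos": [0, 0, 0.003], "twist": 0}
    - {"hand": 0, "delta_pos": [0, 0, 0.004], "twist": 0}
    - {"hand": 0, "delta_pos": [0, 0, 0.004], "twist": 0}
    - {"hand": 0, "delta_pos": [0, 0, 0.003], "twist": 0}
    - {"hand": 0, "delta_pos": [0, 0, 0.002], "twist": 0}
    - {"hand": 0, "delta_pos": [0, 0, 0.0015], "twist": 0}
    - {"hand": 0, "delta_pos": [0, 0, 0], "twist": 0}
    - {"hand": 0, "delta_pos": [0, 0, 0], "twist": 0}
    - {"hand": 0, "delta_pos": [0, 0, 0], "twist": 0}
    - {"hand": 0, "delta_pos": [0, 0, 0], "twist": 0}

```text
time_s: 19.95
ee_pos: [440.7, 96.9, 9.5]
eef_rot: [-0.011, -0.112, 0.994, 0.002]
contact_force: [-0.6, 0.5, -0.3]
width: 15.2
```

Call:
carry_out:
  targets:
    - {"hand": 0, "delta_pos": [0, 0, 0.001], "twist": 0}
    - {"hand": 0, "delta_pos": [0, 0, 0.001], "twist": 0}
    - {"hand": 0, "delta_pos": [0, 0, 0.001], "twist": 0}
    - {"hand": 0, "delta_pos": [0, 0, 0.0005], "twist": 0}
    - {"hand": 0, "delta_pos": [0, 0, 0], "twist": 0}
    - {"hand": 0, "delta_pos": [0, 0, 0], "twist": 0}
    - {"hand": 0, "delta_pos": [0, 0, 0], "twist": 0}
    - {"hand": 0, "delta_pos": [0, 0, 0], "twist": 0}
    - {"hand": 0, "delta_pos": [0, 0, 0], "twist": 0}
    - {"hand": 0, "delta_pos": [0, 0, 0], "twist": 0}

```text
time_s: 21.2
ee_pos: [440.7, 96.8, 6.1]
eef_rot: [-0.011, -0.112, 0.994, 0.002]
contact_force: [-0.1, 1.0, 0.1]
width: 15.4
```

Call:
carry_out:
  targets:
    - {"hand": 0.1, "delta_pos": [0, 0, 0], "twist": 0}
    - {"hand": 0.3, "delta_pos": [0, 0, 0], "twist": 0}
    - {"hand": 0.5, "delta_pos": [0, 0, 0], "twist": 0}
    - {"hand": 0.6, "delta_pos": [0, 0, 0], "twist": 0}
    - {"hand": 0.7, "delta_pos": [0, 0, 0], "twist": 0}
    - {"hand": 0.7, "delta_pos": [0, 0, -0.01], "twist": 0}
    - {"hand": 0.7, "delta_pos": [0, 0, -0.02], "twist": 0}
    - {"hand": 0.7, "delta_pos": [0, 0, -0.03], "twist": 0}
    - {"hand": 0.7, "delta_pos": [0, 0, -0.03], "twist": 0}
    - {"hand": 0.7, "delta_pos": [0, 0, -0.02], "twist": 0}

```text
time_s: 22.45
ee_pos: [442.0, 96.7, 119.9]
eef_rot: [-0.012, -0.112, 0.994, 0.002]
contact_force: [0.6, -0.6, 0.4]
width: 59.9
```

Run:
```python
from h import *
manip.capture("side");ring();where()
s=manip.sense();p,d=manip.capture("wrist");c=cam("wrist",s);P=cloud(c,d);v=p.max(2)
m=(np.hypot(P[...,0]-441,P[...,1]-97)<55)&(P[...,2]>12)&(P[...,2]<35)&(v<70)
q=P[m];print(m.sum(),cv2.minAreaRect(q[:,:2].astype(np.float32)));A=np.c_[q[:,:2]-q[:,:2].mean(0),np.ones(len(q))]
print("plane",np.linalg.lstsq(A,q[:,2],rcond=None)[0])
a,da=manip.capture("scene");cv2.imwrite("pics/f.png",np.hstack([cv2.resize(p[:,:,::-1],(400,300)),cv2.resize(a[130:310,170:430,::-1],(400,300))]))
```

```text
scene 322 slope deg 26.1 z at hinge 57.2 top z 89.7
side 23 slope deg 28.2 z at hinge 52.2 top z 87.9
t 22.6 tip [555.8 122.7 123.5] ahead 49.6 left 50.5 yaw -167.16 toolz [-0.0231  0.0011 -0.9997] F [-0.  -0.2 -0.9] T [-0.03 -0.02  0.01] w 59.8
2720 ((441.4070739746094, 95.69108581542969), (88.72531127929688, 18.021804809570312), 13.287686347961426)
plane [ 7.10277700e-03 -3.88726077e-03  2.26317508e+01]
```

View pics/f.png

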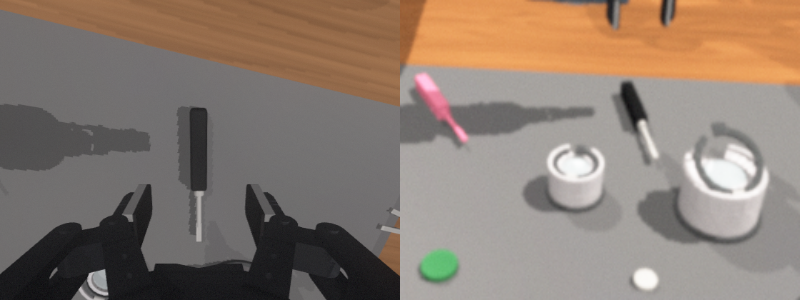

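The pick lies flat on the mat, with the handle at (198,150) in the wrist half, top at z 22.6 and slope under 0.5°. The ring stands open at (725,155) in the scene half, nothing else has moved, and the gripper is clear. I hand in.

```bash
python3 -c "
from workcell import manip
print(manip.finish_job(),manip.sense()['time_s'])"
```

```text
the job is handed in; nothing more can be done
the job is handed in; nothing more can be done
```

I opened the larger mount's ring with the slim black pick, drew the pick out, and laid it flat on the mat. I handed the job in at about 23 s of the 51 s allowed.

- **Ring:** after the pick was out, it stood at 26.1° in the scene camera. The side camera read 28.2°, but from only about 25 points, so I trust it less. Both are over 20°, and the angle did not change when the pick left.
- **Pick:** it lies at about (441, 96) mm. The handle top reads 22.6 mm above the bench where 22 is expected, and the slope is under 0.5°.
- **Robot and other objects:** the gripper was open and clear, about 120 mm up. The largest force I saw at the end of a move was about 2 N. The pink look-alike and the smaller mount had not moved, and I never went near the screwdriver.

Some measurements disagreed, none enough to matter:
- **Pick's first position:** the wrist camera and the scene camera differed by about 8 mm. I used the wrist reading for the grasp.
- **Tip position:** the camera and arm-pose estimates differed by 3–4 mm. I used roughly their average for the insertion.
- **Grip width:** the gripper read about 15.5–16 mm on the 18 mm handle.

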